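Run the lamp leg out to its mark and lock the cam lever

ROBOT

A 7-joint arm with a two-finger parallel gripper is mounted at the origin on a cart in front of the work surface, level with it; the furniture and walls round the work are solid. World frame = base frame: x ahead of the robot, y to its left, z up, the work surface at z = 0. Lengths are in m, angles in rad, forces in N, time in s.
With the tool pointing down it reaches from about 0.4 to 0.85 m from the base axis. Payload 10.4 kg.
Tool frame: the origin (TCP) lies on the centre line of the jaws, within the pads' length; the fingertips stand 11 mm ahead of it and the grasp point (between the pads) lies 8 mm behind it (tip_reach is the distance from the TCP to the fingertips, in m); z points along the fingers, y is the line along which they close (so a half turn about z gives the same grasp; the last joint's range is limited). The gripper opens to 85 mm and grips with 20 to 120 N. Pads are 22 mm wide; open, the fingers measure 114 mm over their backs; the gripper's body (76 mm by 85 mm) begins 54 mm behind the grasp point. The pads swing forward as they close: fully open they stand 13 mm farther back than shut.
Start: joints at [1.082, 0.332, -0.065, 1.46, 0.022, 1.35, -0.088], TCP at [0.281, -0.558, 0.242] pointing down, gripper open.
Joint ranges: [-2.6, 2.6], [-0.5, 2.12], [-1.47, 1.34], [0.16, 2.42], [-1.27, 4.41], [0.06, 2.06], [-2.6, 2.6]. Speed limits (rad/s): [2.22, 2.22, 2.79, 2.79, 3.14, 3.14, 3.14].

INTERFACE

Orientations are given as a unit quaternion [x, y, z, w].
In Python, from workcell import get_obs, camera, hand_in, tip_reach gives the robot as it stands. The module is installed in compiled form; this text tells all that it offers.
- The arm moves only by the tool move_arm, never from a script. Its argument "plan" is a list of rows, each an object with "delta_pos": the shift along the tool's x, y, z in a scale on which 1.0 is 60 cm, a list of three; "turn": the turn, a rotation vector about the tool's x, y, z in normalised numbers (1 is 4 rad), a list of three; "fingers": the closure, from 0 (fully open) to 1 (shut). A call has 1 to 12 rows; each row is the pose to reach, as a shift and turn from the pose commanded when the call began, along the tool's axes at that moment; what a row does not reach only later rows make up. A row lasts 1/8 s, in which the tool goes at most 62.5 mm and 10.7 degrees, less where a joint would pass 70% of its speed; a pose out of reach is approached as far as the arm can. A shift or turn number past 1, either way, is cut back to 1. A call with a gripper value outside its range is refused whole. The fingers move at their own pace and stop on an object; "force" is the grip in N (left out, the last holds). Time passes only in rows, so rows that repeat a pose let the fingers close. It gives the time, the measured TCP pose, the force, the opening and the grip force at its end, in the units of the state.
- get_obs(): the state, without advancing time (a new reading comes with each control period).
- camera(name): name is "scene" or "top"; returns a dict with "color" (480x640x3 uint8, red, green, blue), "range_z" (480x640 float32, m along the optical axis (not along the pixel's ray), 0 where there is no reading), "fx", "fy", "cx", "cy" (pixels), "R" (3x3) and "t" (3): a world point X has camera coordinates R X + t. Camera axes: x right, y down, z forward; pixel columns grow to the right and rows downward; lengths in m; the calibration is good to about 2 mm. A picture is of the moment at which its call begins.
- hand_in(): hands the job in; it is judged then, once.
The state is a dict: "clock": time; "joint_pos": joint angles; "joint_velocities": joint speeds; "tau": joint torques, N m; "position": TCP position; "ee_rot": TCP orientation; "ft_force": force on the tool from outside, world axes, zero at the start; "torque": the same for the moment, N m; "grip_width": opening from 0.0 (shut) to 1.0 (fully open); "grasp_force": force on a finger pad.
Only numpy, scipy, OpenCV 4.12 (cv2) and the standard library are available. Lean on these libraries where they do the work, as an engineer would, in place of code of your own. Each camera call takes 0.05 s, during which the arm holds its last target. There are 200 camera calls.

TASK

Clear the red-capped bottle off the white inspection tile in front of the lamp: stand it upright on the worktop at least 5 cm clear of the tile, without tipping it or striking it with the lamp. Then push the lamp's sliding leg up its sloping rod until the yellow index pointer under the collar stands at the middle of the red marker clip on the scale, hold it there for a moment with the orange cam lever still open, and squeeze the lever fully shut against the collar. The leg runs back down if you let go before the lever is shut; finish while still gripping collar and shut lever firmly together, on the mark, and leave the marker clip and all other things where they are.

Things in the scene. Friction and masses are not known exactly. Their poses are not given: they have to be found in the camera images.
- stand: Lamp stand, fixed: grey plate 225 x 80 mm, foot block at its low end, 14 mm steel rod rising from it at 15 degrees. Origin under the plate's middle at worktop height; x: horizontal direction in which the rod rises (to the robot's right), z up, y away from the robot. Rod axis: plane y = 0, through x -70, z 75 mm. A 28 mm wide scale bar runs under the rod, its top 32 mm below the axis.
- leg (a joint): How far the sliding leg (black collar, cross handle, tube and lamp, 0.7 kg) is pushed up the rod, m: 0 at the bottom stop where it starts, at most 0.14. It slides easily; let go, it runs back down with about 1.5 N, unless the cam lever is shut, which clamps it.
- push (a point): Middle of the lower side of the steel cross handle, on the rod axis; moves with the leg. Axes: x up along the rod, y level across it (away from the robot), z square to both. The handle is a level bar 13 mm thick across the rod, reaching 54 mm to either side. Fingers on both sides of the collar, behind the handle, can push it and then pinch collar and lever together.
- collar (a point): Middle of the collar on the rod axis, 24.5 mm down the rod from push; axes as there; moves with the leg. The collar is a black block 48 mm long along the rod, 22 mm wide (y -11 to 11), 35 mm high (z -16 to 19). Collar and shut lever together span y -18 to 11 mm.
- index (a point): Lower edge of the collar's yellow index pointer (28 mm wide plate across the rod, at the collar's lower rim), 26 mm below the rod axis; axes as push; moves with the leg.
- mark (a point): On the red marker clip (36 mm wide, 10 mm long along the rod) that sits on the scale bar: the point where the index tip must come. The index starts 55 to 120 mm below it along the rod. Axes as push. The clip shifts if struck (6 N).
- lever (a joint): Cam lever angle, rad: 0 shut, flat against the collar's side that faces the robot (-y). Starts leaning out at 0.42 to 0.55 and stays where it is left. A push of about 8 N on its upper end shuts it; past about 0.14 it is over dead centre and stays shut.
- lever_tip (a point): Outer top edge of the orange cam lever, mid-length. The lever is a plate 34 mm long along the rod, 6 mm thick, reaching 36 mm up from its hinge pin; the pin runs along the rod, 14.8 mm out from the rod axis (-y) and 11.5 mm below it. Shut, the outer face is 18 mm from the axis; open, the tip is up to 37 mm out.
- lamp (a point): Centre of the underside of the dark lamp head at the leg's upper end. Head 60 mm diameter, 51 mm high, on a stem under the end of the 21 mm tube; moves with the leg and would strike a bottle on the tile.
- tile: White inspection tile 100 x 160 x 6 mm, fixed on the worktop under and beyond the lamp; origin at the centre of its underside, y along the rod direction (to the robot's right) and along its 160 mm side. The worktop is free around the point 215 mm from its origin along +y, where the bottle may stand.
- bottle: White bottle with red cap, upright, 43 mm diameter, 99 mm tall, about 0.11 kg; origin at the centre of its underside. Starts on the tile in the lamp's path, its middle about 60 mm from the nearest side of the lamp head.
- bottle_green: Bystander: like bottle, with green cap; leave it.
- bottle_blue: Bystander: like bottle, with blue cap; leave it.
- squeeze_bottle: Bystander: yellow wash bottle, 70 x 82 x 259 mm, origin at its foot; leave it.
- beaker: Bystander: glass beaker, 68 mm diameter, 87 mm tall; leave it.

How it is judged:
On the way, in this order (a step that is already met when the one before it is completed fails the run):
1. the red-capped bottle stands upright on the worktop clear of the tile, let go (horizontal distance between bottle and tile above 0.115 m and height (world z) of bottle below 0.004 m and angle between bottle's own z axis and vertical below 0.1 rad and contact force between the fingers and bottle below 0.1 N), for 0.3 s.
2. the leg is held at the mark by the fingers with the lever still open (distance between index and mark below 0.004 m and value of joint lever above 0.25 rad and contact force between the fingers and leg above 0.3 N), for 0.3 s.
3. the lever is shut with the leg firmly held at the mark (distance between index and mark below 0.004 m and value of joint lever below 0.06 rad and contact force between the fingers and leg above 8 N), for 0.2 s.
At the end, for the whole second after the job is handed in: The index pointer is within 4 mm of the mark, the lever is shut (under 0.06 rad), the fingers still grip the collar and lever (contact over 8 N), and the red-capped bottle stands upright on the worktop with its middle at least 115 mm from the tile's middle (all of step 3 and horizontal distance between bottle and tile above 0.115 m and height (world z) of bottle below 0.004 m and angle between bottle's own z axis and vertical below 0.1 rad); the arm keeps its last pose, push and grip.
It fails at once if the bottle is tipped over (angle between bottle's own z axis and vertical above 0.5 rad).
It fails at once if the lamp or its leg strikes the bottle (contact force between leg and bottle above 0.5 N).
It fails at once if the marker clip is shifted (distance of mark from where it was at the start of the episode above 0.004 m).
It fails at once if a bystander is moved (distance of any of bottle_green, bottle_blue, squeeze_bottle, beaker from where it was at the start of the episode above 0.03 m).
It also fails if it takes over 56 s, if anything falls off the work surface, if the arm or the gripper's body presses on something with over 40 N, if the wrist force passes 120 N, or if a joint passes its speed limit or range.

## Working session

There is one attempt and no reset: what is moved stays moved. The work goes in short steps, Python scripts to look and compute and a tool call to move; the robot and the scene stay as the last step left them, time stands still between calls to the robot, and variables do not carry over. Pictures are saved under pics/ and viewed, at most 10 in all, crops included, and the job is handed in when it is done.

Besides the shell and the picture viewer there is one more tool, called after "Request:" as name(argument=value, ...), one argument or row to a line, values as JSON. move_arm: Moves the arm, as the interface text tells. Its arguments: {"type":"object","properties":{"plan":{"type":"array","items":{"type":"object","properties":{"delta_pos":{"type":"array","items":{"type":"number"}},"turn":{"type":"array","items":{"type":"number"}},"fingers":{"type":"number"}}}},"force":{"type":"number"}},"required":["plan"]}

```bash
mkdir -p pics; cat > h.py <<'E'
import numpy as np, cv2, pickle
from workcell import *
from scipy.spatial.transform import Rotation as Ro
def snap(n,f):
    c=camera(n); pickle.dump(c,open(f+'.pkl','wb')); cv2.imwrite('pics/'+f+'.png',c['color'][:,:,::-1]); return c
def ld(f): return pickle.load(open(f+'.pkl','rb'))
def pts(c):
    v,u=np.mgrid[:480,:640]; z=c['range_z']
    P=np.stack([(u-c['cx'])/c['fx']*z,(v-c['cy'])/c['fy']*z,z],-1)
    return (P-c['t'])@c['R']
E
python3 - <<'E'
from h import *
o=get_obs(); print({k:np.round(v,3) for k,v in o.items()}, tip_reach)
for n in('scene','top'):
    c=snap(n,n+'0'); print(n, np.round(-c['R'].T@c['t'],3), c['fx'])
    print(np.round(c['R'],3))
E
```

```text
{'clock': np.float64(0.0), 'joint_pos': array([ 1.082,  0.333, -0.065,  1.461,  0.022,  1.35 , -0.089]), 'joint_velocities': array([-0.001, -0.001, -0.001,  0.001,  0.002,  0.   , -0.001]), 'tau': array([-0.0000e+00, -6.2545e+01,  4.9000e-02, -3.9160e+01,  1.6000e-02,
        1.0000e-02, -0.0000e+00]), 'position': array([ 0.281, -0.558,  0.241]), 'ee_rot': array([ 0.973,  0.231, -0.   , -0.001]), 'ft_force': array([0.159, 0.156, 0.627]), 'torque': array([0.013, 0.036, 0.012]), 'grasp_force': np.float64(0.0), 'grip_width': np.float64(1.004)} 0.011
scene [-0.42   0.795  0.753] 538.4575105630342
[[-0.605 -0.796 -0.006]
 [-0.374  0.291 -0.881]
 [ 0.703 -0.531 -0.474]]
top [0.375 0.059 1.361] 442.3673742144573
[[-0.028 -1.    -0.006]
 [-0.99   0.029 -0.137]
 [ 0.138  0.002 -0.99 ]]
```

View pics/scene0.png

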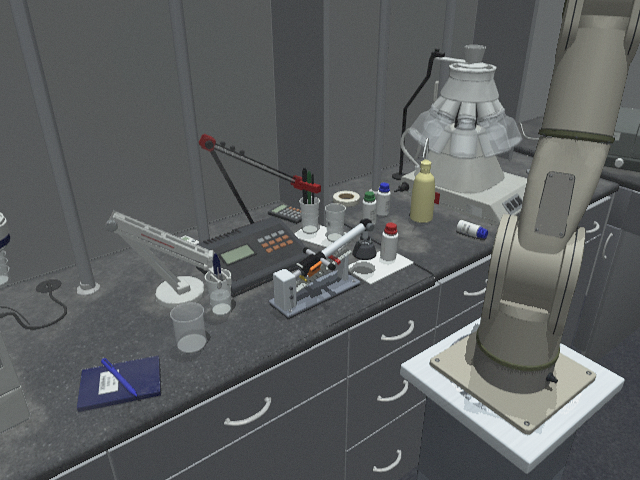

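View pics/top0.png

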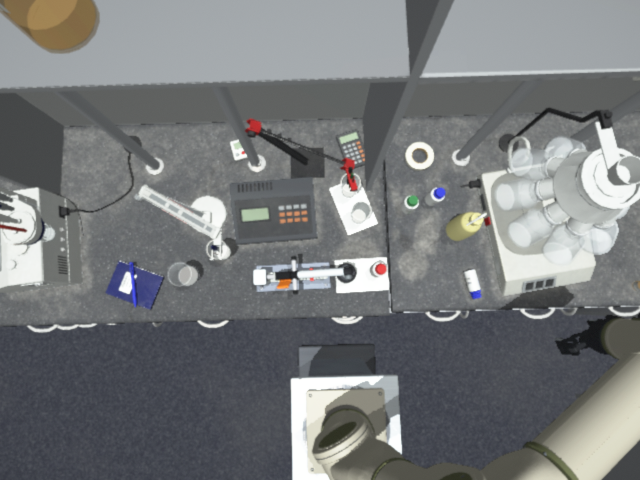

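The scene view shows the stand at about (315,280), the bottle at (390,240) and the lamp at (367,240). In the top view the rod runs (262,277)→(348,272), with the red cap at (379,269). I'll enlarge both.

```bash
python3 - <<'E'
from h import *
c=ld('scene0');d=ld('top0')
cr=c['color'][212:322,262:422,::-1]; cv2.imwrite('pics/sc.png',cv2.resize(cr,None,fx=5,fy=5,interpolation=cv2.INTER_CUBIC))
cr=d['color'][240:320,240:400,::-1]; cv2.imwrite('pics/tc.png',cv2.resize(cr,None,fx=5,fy=5,interpolation=cv2.INTER_CUBIC))
P=pts(d)
for n,(v,u) in dict(cap=(269,379),tile=(285,380),tilecorners=(262,335),t2=(260,387),t3=(290,388),t4=(291,336),foot=(277,261),tubeA=(273,320),tubeB=(271,340),plate1=(288,258),plate2=(288,328),spot=(275,440),ctr=(300,440)).items(): print(n,np.round(P[v,u],4))
# red regions in both
for k,e in(('s',c),('t',d)):
    h=cv2.cvtColor(e['color'],cv2.COLOR_RGB2HSV); Q=pts(e)
    for nm,m in(('red',((h[...,0]<6)|(h[...,0]>174))&(h[...,1]>150)&(h[...,2]>60)),('org',(h[...,0]>=8)&(h[...,0]<19)&(h[...,1]>180)&(h[...,2]>100)),('yel',(h[...,0]>=20)&(h[...,0]<33)&(h[...,1]>150)&(h[...,2]>70))):
        n,l,st,ce=cv2.connectedComponentsWithStats(m.astype(np.uint8))
        for i in range(1,n):
            q=Q[l==i]
            if 0.25<np.median(q[:,0])<0.62 and st[i,4]>2: print(k,nm,st[i],ce[i].round(1),np.round(np.median(q,0),4))
E
```

```text
cap [ 0.4584 -0.1047  0.11  ]
tile [ 0.4165 -0.1187  0.009 ]
tilecorners [0.491  0.0154 0.0022]
t2 [ 0.4925 -0.1446  0.0033]
t3 [ 4.009e-01 -1.437e-01 -4.000e-04]
t4 [ 0.4024  0.0151 -0.0034]
foot [0.4462 0.2311 0.0948]
tubeA [0.4505 0.0622 0.1311]
tubeB [0.4533 0.0073 0.1489]
plate1 [0.4179 0.252  0.0101]
plate2 [0.4118 0.0395 0.012 ]
spot [ 0.4422 -0.306  -0.0035]
ctr [ 0.3662 -0.2999  0.0009]
s red [434 193   6  11  46] [436.5 197.9] [ 0.5929 -0.4473  0.038 ]
s red [385 223  12  11 101] [390.4 228.3] [ 0.4523 -0.1032  0.0986]
s red [329 256   3   3   6] [330.3 256.8] [0.4605 0.0915 0.0806]
s red [333 259   7   5  13] [336.5 260.7] [0.4339 0.0902 0.0806]
s org [319 261   2   4   5] [319.6 262.8] [0.4148 0.1584 0.1114]
s yel [300 276   6   5   7] [302.9 278.1] [0.4427 0.1848 0.0652]
t red [485 218   5   7  25] [487. 221.] [ 0.5994 -0.4471  0.0373]
t red [  0 226  16   3  17] [  7.2 227. ] [0.5529 0.7408 0.413 ]
t red [ 17 229   4   1   4] [ 18.5 229. ] [0.5534 0.7373 0.3818]
t red [376 264  10  10  72] [380.4 268.6] [ 0.4588 -0.1088  0.1046]
t org [278 279  13   9  77] [284.  282.8] [0.4275 0.1653 0.0982]
```

View pics/sc.png

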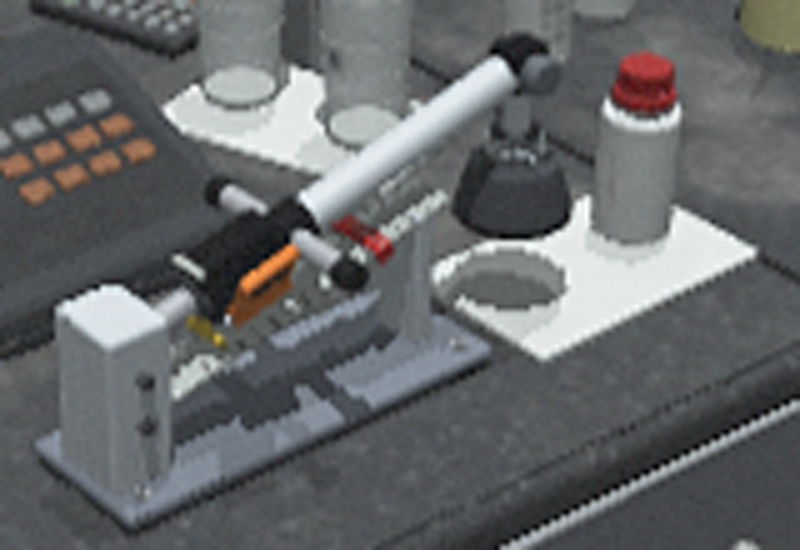

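View pics/tc.png

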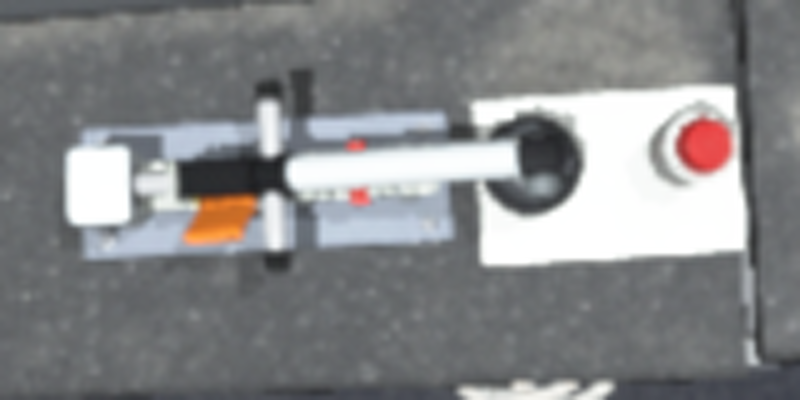

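```bash
cat >> h.py <<'E'
def ray(c,u,v):
    o=-c['R'].T@c['t']; d=c['R'].T@np.array([(u-c['cx'])/c['fx'],(v-c['cy'])/c['fy'],1]); return o,d
def hit(c,u,v,n,k):  # plane n.X=k
    o,d=ray(c,u,v); return o+d*(k-n@o)/(n@d)
def T(u,v): return 240+u/5-.4,240+v/5-.4
def S(u,v): return 262+u/5-.4,212+v/5-.4
Z=np.array([0,0,1.])
E
python3 - <<'E'
from h import *
c=ld('scene0');d=ld('top0')
print('tile top z', np.median(pts(d)[278:288,350:385,2]), 'table', np.median(pts(d)[295:300,340:385,2]))
pl=np.array([hit(d,*T(*p),Z,.012) for p in[(85,128),(445,112),(452,240),(85,258)]]); print(pl.round(4), pl.mean(0).round(4))
pls=np.array([hit(c,*S(*p),Z,.010) for p in[(38,443),(135,522),(490,352)]]); print('scene plate',pls.round(4))
ti=np.array([hit(d,*T(*p),Z,.006) for p in[(472,102),(735,87),(745,248),(482,265)]]);print(ti.round(4),ti.mean(0).round(4), np.linalg.norm(np.roll(ti,-1,0)-ti,axis=1))
print('tile scene',[hit(c,*S(*p),Z,.006).round(4) for p in[(757,253),(545,357)]])
ax=[np.r_[(a-b)[:2],0] for a,b in((ti[1],ti[0]),(ti[2],ti[3]),(pl[1],pl[0]),(pl[2],pl[3]))]; print([np.degrees(np.arctan2(a[0],-a[1])).round(2) for a in ax])
print('cap top',hit(d,*T(704,145),Z,.099),'scene',hit(c,*S(645,64),Z,.097))
print('bottle foot scene front/left/right',[hit(c,*S(*p),Z,.006).round(4) for p in [(633,243),(592,230),(676,230)]])
# depth points of the leg in the top view
P=pts(d)
for n,p in dict(hub=(110,185),collar=(205,178),collar2=(240,175),handleF=(272,230),handleB=(268,120),tube=(330,173),tubeEnd=(500,160)).items(): u,v=T(*p); print(n,P[round(v),round(u)].round(4))
E
```

```text
tile top z 0.0065252718791749716 table 0.00016597079816163218
[[0.4872 0.2554 0.012 ]
 [0.4907 0.0352 0.012 ]
 [0.4128 0.0334 0.012 ]
 [0.4083 0.2561 0.012 ]] [0.4498 0.145  0.012 ]
scene plate [[0.4835 0.2553 0.01  ]
 [0.405  0.2538 0.01  ]
 [0.4113 0.035  0.01  ]]
[[ 0.4969  0.0184  0.006 ]
 [ 0.5015 -0.1434  0.006 ]
 [ 0.4031 -0.1447  0.006 ]
 [ 0.3974  0.0155  0.006 ]] [ 0.4497 -0.0635  0.006 ] [0.161838   0.0983929  0.16030446 0.09956328]
tile scene [array([ 0.4006, -0.1437,  0.006 ]), array([0.3956, 0.0122, 0.006 ])]
[np.float64(1.62), np.float64(2.05), np.float64(0.9), np.float64(1.16)]
cap top [ 0.460125   -0.11020913  0.099     ] scene [ 0.47090001 -0.12227781  0.097     ]
bottle foot scene front/left/right [array([ 0.4482, -0.0989,  0.006 ]), array([ 0.4715, -0.0909,  0.006 ]), array([ 0.4439, -0.1266,  0.006 ])]
hub [0.4459 0.2278 0.0981]
collar [0.4492 0.1722 0.1133]
collar2 [0.4485 0.1524 0.1143]
handleF [0.4176 0.1367 0.1051]
handleB [0.4802 0.1385 0.1011]
tube [0.4497 0.1016 0.1182]
tubeEnd [0.451  0.0071 0.1424]
```

```bash
cat >> h.py <<'E'
th=np.radians(1.4); e=np.array([np.sin(th),-np.cos(th),0]); yv=np.array([np.cos(th),np.sin(th),0])
r=e*np.cos(np.radians(15))+Z*np.sin(np.radians(15)); n=-e*np.sin(np.radians(15))+Z*np.cos(np.radians(15))
A=np.array([.4497,.145,0])-.07*e+.075*Z
def rod(X): X=np.asarray(X)-A; return np.stack([X@r,X@yv,X@n],-1).round(4)
def rh(c,u,v,h): return rod(hit(c,u,v,n,n@A+h))
E
python3 - <<'E'
from h import *
c=ld('scene0');d=ld('top0')
for k in [c,d]:
    im=k['color'].astype(int);R,G,B=im[...,0],im[...,1],im[...,2]; q=rod(pts(k))
    box=(q[...,0]>-.02)&(q[...,0]<.3)&(abs(q[...,1])<.04)&(q[...,2]<.04)&(q[...,2]>-.06)
    for nm,m in(('red',(R>1.8*G)&(R>1.8*B)&(R>60)),('yel',(R>1.6*B)&(G>1.4*B)&(R>60)&(G>.6*R)),('org',(R>1.5*G)&(G>1.5*B)&(R>100))):
        m&=box; v,u=np.where(m); print(nm)
        h={'red':-.029,'yel':-.023,'org':0.0}[nm]
        if nm=='org': print(len(v),q[m].min(0),np.median(q[m],0),q[m].max(0));continue
        for a,b in zip(v,u): print((b,a),im[a,b],'depth',q[a,b],'plane',rh(k,b,a,h))
print('handle top px',rh(d,*T(272,230),.0065),rh(d,*T(268,120),.0065),'collar rear',rh(d,*T(178,180),.019),'front',rh(d,*T(287,173),.019))
for h in(-.026,-.028,-.032): print(h,'clip top',[rh(d,*T(*p),h) for p in[(358,145),(360,195)]],'scene', [rh(c,*S(*p),h) for p in [(336,222),(378,244)]],'yel scene',[rh(c,*S(*p),h) for p in[(190,320),(225,347)]])
print('handle scene ends',[rh(c,*S(*p),0) for p in [(218,190),(350,273)]])
E
```

```text
red
(np.int64(331), np.int64(255)) [109  56  56] depth [ 0.1278  0.0126 -0.0275] plane [ 0.1288  0.0141 -0.029 ]
(np.int64(330), np.int64(256)) [107  43  45] depth [ 0.123   0.0104 -0.0261] plane [ 0.1248  0.0133 -0.029 ]
(np.int64(331), np.int64(256)) [112  46  42] depth [ 0.1257  0.0103 -0.028 ] plane [ 0.1263  0.0113 -0.029 ]
(np.int64(332), np.int64(256)) [109  49  45] depth [ 0.1246  0.004  -0.0239] plane [ 0.1278  0.0093 -0.029 ]
(np.int64(329), np.int64(257)) [99 39 38] depth [ 0.1203  0.0117 -0.0281] plane [ 0.1208  0.0126 -0.029 ]
(np.int64(330), np.int64(257)) [110  32  31] depth [ 0.1212  0.0087 -0.0272] plane [ 0.1223  0.0105 -0.029 ]
(np.int64(331), np.int64(257)) [115  43  41] depth [ 0.1206  0.0032 -0.0239] plane [ 0.1238  0.0085 -0.029 ]
(np.int64(332), np.int64(257)) [95 44 41] depth [ 0.1264  0.0081 -0.0306] plane [ 0.1254  0.0064 -0.029 ]
(np.int64(334), np.int64(257)) [84 41 42] depth [ 0.1263 -0.001  -0.0257] plane [ 0.1284  0.0024 -0.029 ]
(np.int64(331), np.int64(258)) [97 23 27] depth [ 0.1197  0.0028 -0.0262] plane [ 0.1214  0.0056 -0.029 ]
(np.int64(332), np
[... 20997 characters left out ...]
([ 0.123 , -0.0166, -0.026 ])] yel scene [array([ 0.0312,  0.0166, -0.026 ]), array([ 0.0301, -0.012 , -0.026 ])]
-0.028 clip top [array([ 0.125,  0.016, -0.028]), array([ 0.1247, -0.0129, -0.028 ])] scene [array([ 0.1223,  0.0148, -0.028 ]), array([ 0.1243, -0.0146, -0.028 ])] yel scene [array([ 0.0322,  0.0186, -0.028 ]), array([ 0.0311, -0.0099, -0.028 ])]
-0.032 clip top [array([ 0.1239,  0.0163, -0.032 ]), array([ 0.1235, -0.0127, -0.032 ])] scene [array([ 0.1248,  0.0189, -0.032 ]), array([ 0.1268, -0.0106, -0.032 ])] yel scene [array([ 0.0343,  0.0228, -0.032 ]), array([ 0.0332, -0.0059, -0.032 ])]
handle scene ends [array([0.0846, 0.0521, 0.    ]), array([ 0.0851, -0.0471,  0.    ])]
```

```bash
python3 - <<'E'
from h import *
c=ld('scene0')
cr=c['color'][245:290,290:350,::-1]; cv2.imwrite('pics/sc2.png',cv2.resize(cr,None,fx=13,fy=13,interpolation=cv2.INTER_CUBIC))
E
```

```text
(no output)
```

View pics/sc2.png

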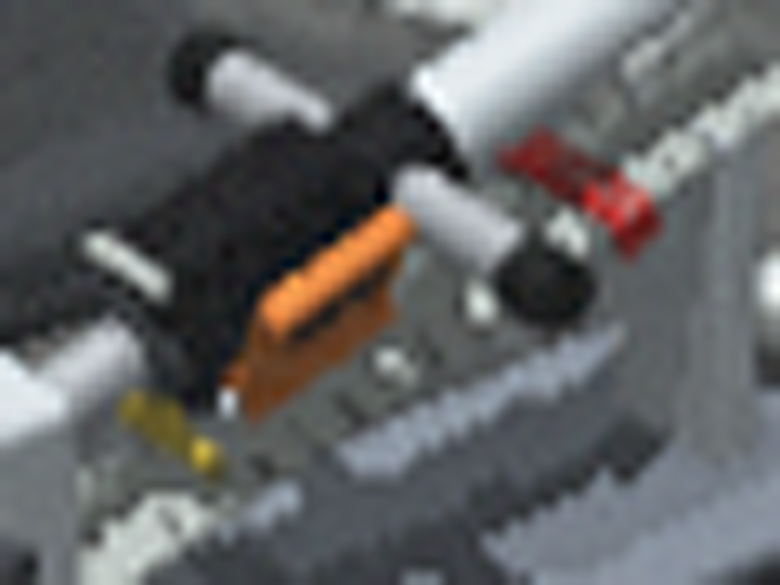

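The crop shows the yellow pointer from (120,395) to (220,470) and the red clip from (500,150) to (655,240). That gives index x ≈ 0.028, clip ≈ 0.1245 and push ≈ 0.077 along the rod, so about 96 mm of travel. The bottle comes first.

```bash
cat >> h.py <<'E'
def tgt(pos,tilt=0,p0=None):
    # tool y along yv, tool z = -n' (tilted), world target pos -> delta, turn
    o=get_obs(); R0=Ro.from_quat(o['ee_rot']); a=np.radians(tilt)
    rr=e*np.cos(a)+Z*np.sin(a); nn=-e*np.sin(a)+Z*np.cos(a)
    Rt=Ro.from_matrix(np.stack([-rr,yv,-nn],1))
    print('delta',R0.inv().apply(np.array(pos)-o['position']).round(4),'turn',(R0.inv()*Rt).as_rotvec().round(3),'| pos',o['position'].round(4),'t',o['clock'].round(2),'err',np.round(np.array(pos)-o['position'],4))
E
python3 - <<'E'
from h import *
tgt([.459,-.109,.2]); print(Ro.from_quat(get_obs()['ee_rot']).as_matrix().round(3))
E
```

```text
Traceback (most recent call last):
  File "h.py", line 28, in tgt
    print('delta',R0.inv().apply(np.array(pos)-o['position']).round(4),'turn',(R0.inv()*Rt).as_rotvec().round(3),'| pos',o['position'].round(4),'t',o['clock'].round(2),'err',np.round(np.array(pos)-o['position'],4))
                                                                                                                                                    ^^^^^^^^^^^^^^^^
AttributeError: 'float' object has no attribute 'round'
```

```bash
sed -i "s/o\['clock'\].round(2)/round(float(o['clock']),2)/" h.py
python3 - <<'E'
from h import *
tgt([.459,-.109,.2]); print(Ro.from_quat(get_obs()['ee_rot']).as_matrix().round(3))
E
```

```text
delta [ 0.3612 -0.3211  0.042 ] turn [-1.000e-03 -1.000e-03 -1.129e+00] | pos [ 0.2806 -0.5581  0.2416] t 0.1 err [ 0.1784  0.4491 -0.0416]
[[ 0.893  0.449 -0.001]
 [ 0.449 -0.893  0.001]
 [-0.    -0.001 -1.   ]]
```

Careful with the scale: shifts go in shares of 60 cm and turns go in shares of 4 rad. That gives: 0.361 m is 0.6017, 0.042 m is 0.07, -1.129 rad is -0.2823.

Request:
move_arm(
  plan=[
    {"delta_pos": [0.0667,-0.06,0.0083],"turn": [0,0,-0.03],"fingers": 0},
    {"delta_pos": [0.1333,-0.1183,0.015],"turn": [0,0,-0.0625],"fingers": 0},
    {"delta_pos": [0.2,-0.1783,0.0233],"turn": [0,0,-0.095],"fingers": 0},
    {"delta_pos": [0.2667,-0.2367,0.0317],"turn": [0,0,-0.125],"fingers": 0},
    {"delta_pos": [0.3333,-0.2967,0.0383],"turn": [0,0,-0.1575],"fingers": 0},
    {"delta_pos": [0.4,-0.355,0.0467],"turn": [0,0,-0.1875],"fingers": 0},
    {"delta_pos": [0.4667,-0.415,0.055],"turn": [0,0,-0.22],"fingers": 0},
    {"delta_pos": [0.5333,-0.4733,0.0617],"turn": [0,0,-0.25],"fingers": 0},
    {"delta_pos": [0.6017,-0.535,0.07],"turn": [0,0,-0.2823],"fingers": 0},
    {"delta_pos": [0.6017,-0.535,0.07],"turn": [0,0,-0.2823],"fingers": 0},
    {"delta_pos": [0.6017,-0.535,0.07],"turn": [0,0,-0.2823],"fingers": 0},
  ],
)

```text
clock: 1.48
position: [0.4588, -0.11, 0.2001]
ee_rot: [0.699, 0.715, -0.0, -0.0]
ft_force: [-0.6, -0.4, 0.6]
grip_width: 1.002
grasp_force: 0.0
```

```bash
python3 - <<'E'
from h import *
tgt([.459,-.109,.065]); c=snap('scene','s1')
cr=c['color'][180:300,300:460,::-1]; cv2.imwrite('pics/s1c.png',cv2.resize(cr,None,fx=5,fy=5,interpolation=cv2.INTER_CUBIC))
E
```

```text
delta [0.001  0.0003 0.1351] turn [-0.001  0.    -0.001] | pos [ 0.4588 -0.11    0.2001] t 1.48 err [ 0.0002  0.001  -0.1351]
```

View pics/s1c.png

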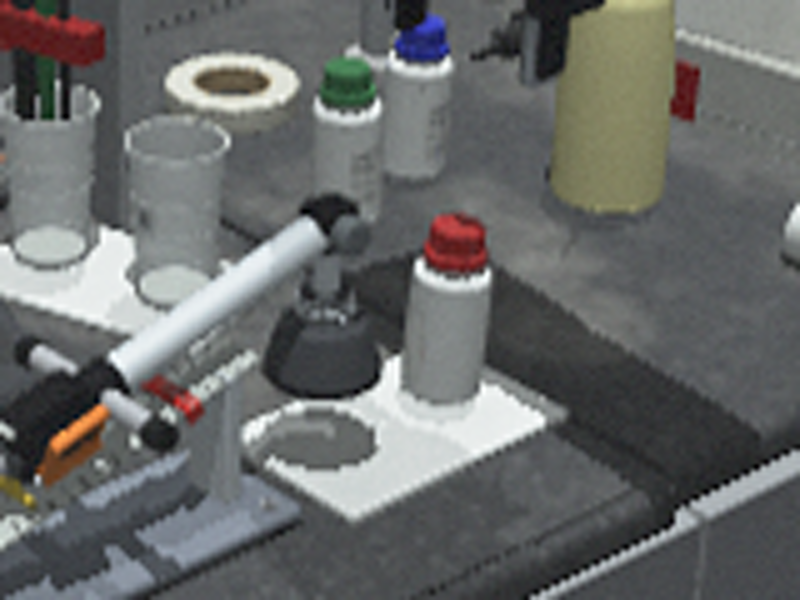

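The fingers (tips at about (410,25) and (520,80)) straddle the bottle, whose cap is at (457,240). I'll descend and grip.

Scaled: 0.137 m is 0.2283, 0.115 m is 0.1917.

Request:
move_arm(
  plan=[
    {"delta_pos": [0.0017,0,0.0667],"fingers": 0},
    {"delta_pos": [0.0017,0,0.1333],"fingers": 0},
    {"delta_pos": [0.0017,0,0.1917],"fingers": 0},
    {"delta_pos": [0.0017,0,0.2283],"fingers": 0},
    {"delta_pos": [0.0017,0,0.2283],"fingers": 0.3},
    {"delta_pos": [0.0017,0,0.2283],"fingers": 0.7},
    {"delta_pos": [0.0017,0,0.2283],"fingers": 0.7},
    {"delta_pos": [0.0017,0,0.2283],"fingers": 0.7},
    {"delta_pos": [0.0017,0,0.2283],"fingers": 0.7},
  ],
  force=25,
)

```text
validation failed for argument at $.pl...
```

Scaled: 0.137 m is 0.2283, 0.115 m is 0.1917.

Request:
move_arm(
  plan=[
    {"delta_pos": [0.0017,0,0.0667],"turn": [0,0,0],"fingers": 0},
    {"delta_pos": [0.0017,0,0.1333],"turn": [0,0,0],"fingers": 0},
    {"delta_pos": [0.0017,0,0.1917],"turn": [0,0,0],"fingers": 0},
    {"delta_pos": [0.0017,0,0.2283],"turn": [0,0,0],"fingers": 0},
    {"delta_pos": [0.0017,0,0.2283],"turn": [0,0,0],"fingers": 0.3},
    {"delta_pos": [0.0017,0,0.2283],"turn": [0,0,0],"fingers": 0.7},
    {"delta_pos": [0.0017,0,0.2283],"turn": [0,0,0],"fingers": 0.7},
    {"delta_pos": [0.0017,0,0.2283],"turn": [0,0,0],"fingers": 0.7},
    {"delta_pos": [0.0017,0,0.2283],"turn": [0,0,0],"fingers": 0.7},
  ],
  force=25,
)

```text
clock: 2.65
position: [0.4601, -0.109, 0.0646]
ee_rot: [0.699, 0.715, 0.0, 0.001]
ft_force: [-0.3, -0.4, 7.5]
grip_width: 0.494
grasp_force: 25.2
```

Request:
move_arm(
  plan=[
    {"delta_pos": [0,0,-0.025],"turn": [0,0,0],"fingers": 0.7},
    {"delta_pos": [0,0,-0.05],"turn": [0,0,0],"fingers": 0.7},
    {"delta_pos": [-0.0333,0,-0.0583],"turn": [0,0,0],"fingers": 0.7},
    {"delta_pos": [-0.0833,0,-0.0583],"turn": [0,0,0],"fingers": 0.7},
    {"delta_pos": [-0.1333,0,-0.0583],"turn": [0,0,0],"fingers": 0.7},
    {"delta_pos": [-0.1833,0,-0.0583],"turn": [0,0,0],"fingers": 0.7},
    {"delta_pos": [-0.225,0,-0.0583],"turn": [0,0,0],"fingers": 0.7},
    {"delta_pos": [-0.25,0,-0.0583],"turn": [0,0,0],"fingers": 0.7},
    {"delta_pos": [-0.26,0,-0.0583],"turn": [0,0,0],"fingers": 0.7},
    {"delta_pos": [-0.26,0,-0.0333],"turn": [0,0,0],"fingers": 0.7},
    {"delta_pos": [-0.26,0,-0.01],"turn": [0,0,0],"fingers": 0.7},
    {"delta_pos": [-0.26,0,-0.0033],"turn": [0,0,0],"fingers": 0.7},
  ],
)

```text
clock: 4.15
position: [0.4621, -0.2632, 0.0636]
ee_rot: [0.698, 0.716, -0.0, -0.001]
ft_force: [-0.8, -0.3, -1.0]
grip_width: 0.497
grasp_force: 25.5
```

```bash
python3 - <<'E'
from h import *
c=snap('scene','s2'); P=pts(c);o=get_obs();print(o['position'].round(4),o['ft_force'].round(2))
cr=c['color'][180:300,330:490,::-1]; cv2.imwrite('pics/s2c.png',cv2.resize(cr,None,fx=5,fy=5,interpolation=cv2.INTER_CUBIC))
E
```

```text
[ 0.4622 -0.2635  0.0638] [-0.43  0.92 -1.14]
```

View pics/s2c.png

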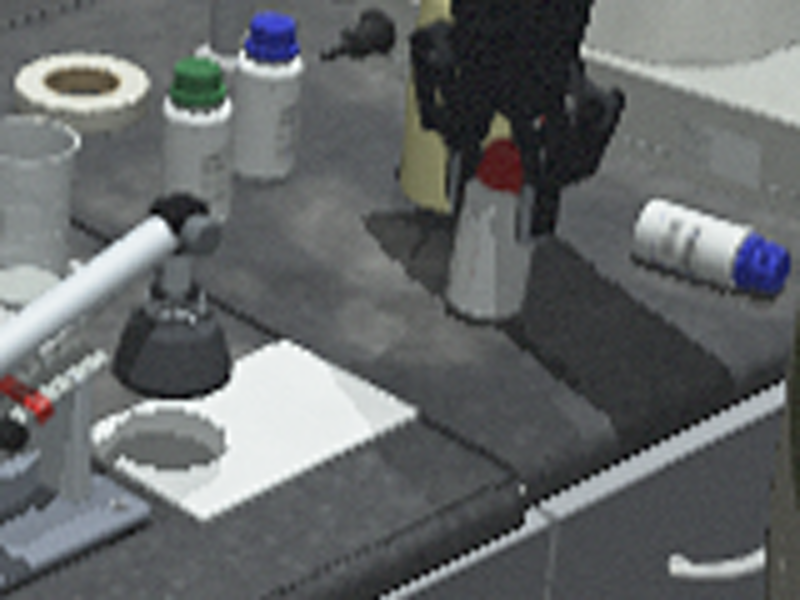

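Scaled: 0.005 m is 0.0083, 0.003 m is 0.005.

Request:
move_arm(
  plan=[
    {"delta_pos": [0,0,0.005],"turn": [0,0,0],"fingers": 0.7},
    {"delta_pos": [0,0,0.0083],"turn": [0,0,0],"fingers": 0.7},
    {"delta_pos": [0,0,0.0083],"turn": [0,0,0],"fingers": 0.7},
    {"delta_pos": [0,0,0.0083],"turn": [0,0,0],"fingers": 0.7},
  ],
)

```text
clock: 4.7
position: [0.4629, -0.2645, 0.0605]
ee_rot: [0.699, 0.716, 0.0, 0.0]
ft_force: [0.3, 1.0, -1.8]
grip_width: 0.493
grasp_force: 25.5
```

Scaled: 0.002 m is 0.0033.

Request:
move_arm(
  plan=[
    {"delta_pos": [0,0,0.0033],"turn": [0,0,0],"fingers": 0.7},
    {"delta_pos": [0,0,0.0033],"turn": [0,0,0],"fingers": 0.7},
  ],
)

```text
clock: 4.95
position: [0.4627, -0.2644, 0.0582]
ee_rot: [0.699, 0.716, -0.0, -0.0]
ft_force: [-0.8, -1.3, -1.3]
grip_width: 0.494
grasp_force: 25.5
```

Scaled: 0.002 m is 0.0033, 0.001 m is 0.0017.

Request:
move_arm(
  plan=[
    {"delta_pos": [0,0,0.0017],"turn": [0,0,0],"fingers": 0.7},
    {"delta_pos": [0,0,0.0033],"turn": [0,0,0],"fingers": 0.7},
    {"delta_pos": [0,0,0.0033],"turn": [0,0,0],"fingers": 0.7},
  ],
)

```text
clock: 5.32
position: [0.4635, -0.2647, 0.0573]
ee_rot: [0.699, 0.716, 0.0, 0.001]
ft_force: [-1.3, 1.5, 8.5]
grip_width: 0.489
grasp_force: 24.0
```

Scaled: -0.17 m is -0.2833, -0.13 m is -0.2167.

Request:
move_arm(
  plan=[
    {"delta_pos": [0,0,0],"turn": [0,0,0],"fingers": 0.4},
    {"delta_pos": [0,0,0],"turn": [0,0,0],"fingers": 0.2},
    {"delta_pos": [0,0,0],"turn": [0,0,0],"fingers": 0.0},
    {"delta_pos": [0,0,0],"turn": [0,0,0],"fingers": 0.0},
    {"delta_pos": [0,0,0],"turn": [0,0,0],"fingers": 0.0},
    {"delta_pos": [0,0,-0.05],"turn": [0,0,0],"fingers": 0.0},
    {"delta_pos": [0,0,-0.1333],"turn": [0,0,0],"fingers": 0.0},
    {"delta_pos": [0,0,-0.2167],"turn": [0,0,0],"fingers": 0.0},
    {"delta_pos": [0,0,-0.2833],"turn": [0,0,0],"fingers": 0.0},
    {"delta_pos": [0,0,-0.2833],"turn": [0,0,0],"fingers": 0.0},
  ],
)

```text
clock: 6.58
position: [0.4643, -0.265, 0.2296]
ee_rot: [0.699, 0.716, 0.001, 0.003]
ft_force: [0.2, 0.4, 0.5]
grip_width: 1.001
grasp_force: 0.0
```

```bash
python3 - <<'E'
from h import *
c=snap('scene','s3'); P=pts(c)
im=c['color'].astype(int); m=(im[...,0]>1.8*im[...,1])&(im[...,0]>60); q=P[m]; q=q[(abs(q[:,0]-.46)<.05)&(abs(q[:,1]+.264)<.05)]
print('cap',len(q),q.min(0),np.median(q,0),q.max(0))
g=P[(abs(P[...,0]-.46)<.05)&(abs(P[...,1]+.264)<.05)&(P[...,2]>.012)]; print(np.median(g,0)); 
for a,b in((.01,.03),(.05,.07)): w=g[(g[:,2]>a)&(g[:,2]<b)]; print(np.median(w,0).round(4))
R=A  # push at x=.0765; gripper: pad leading edge 8 mm below push => center at .0765-.011-.010
for h in(.09,.0): tgt(A+r*.0545-yv*.0035+n*h,15)
E
```

```text
cap 97 [ 0.44576574 -0.27505127  0.07750966] [ 0.45432863 -0.25855395  0.09031003] [ 0.47462886 -0.24763628  0.1013546 ]
[ 0.44542492 -0.24559618  0.41447141]
[ 0.4511 -0.249   0.0218]
[ 0.4517 -0.2511  0.0605]
delta [ 0.4506 -0.0075  0.0506] turn [ 0.002 -0.26  -0.001] | pos [ 0.4633 -0.2647  0.2274] t 6.62 err [-0.0181  0.4502 -0.0514]
delta [ 0.4275 -0.0076  0.1376] turn [ 0.002 -0.26  -0.001] | pos [ 0.4633 -0.2647  0.2274] t 6.62 err [-0.0176  0.427  -0.1383]
```

Scaled: 0.451 m is 0.7517, -0.005 m is -0.0083, -0.26 rad is -0.065.

Request:
move_arm(
  plan=[
    {"delta_pos": [0.05,0,0],"turn": [0,0,0],"fingers": 0},
    {"delta_pos": [0.1167,-0.0033,0],"turn": [0,0,0],"fingers": 0},
    {"delta_pos": [0.1917,-0.005,0],"turn": [0,0,0],"fingers": 0},
    {"delta_pos": [0.2667,-0.0067,0],"turn": [0,0,0],"fingers": 0},
    {"delta_pos": [0.3417,-0.0083,0],"turn": [0,-0.0125,0],"fingers": 0},
    {"delta_pos": [0.4167,-0.01,0],"turn": [0,-0.025,0],"fingers": 0},
    {"delta_pos": [0.4917,-0.0133,0],"turn": [0,-0.0375,0],"fingers": 0},
    {"delta_pos": [0.5667,-0.015,0.0167],"turn": [0,-0.05,0],"fingers": 0},
    {"delta_pos": [0.6417,-0.015,0.0417],"turn": [0,-0.065,0],"fingers": 0},
    {"delta_pos": [0.7083,-0.015,0.0667],"turn": [0,-0.065,0],"fingers": 0},
    {"delta_pos": [0.7517,-0.015,0.0833],"turn": [0,-0.065,0],"fingers": 0},
    {"delta_pos": [0.7517,-0.015,0.0833],"turn": [0,-0.065,0],"fingers": 0},
  ],
)

```text
clock: 8.12
position: [0.4415, 0.1878, 0.1742]
ee_rot: [0.691, 0.711, -0.092, 0.091]
ft_force: [-0.1, 0.4, -0.2]
grip_width: 1.0
grasp_force: 0.0
```

```bash
python3 - <<'E'
from h import *
tgt(A+r*.0545-yv*.005+n*0,15); print(rod(get_obs()['position']))
c=snap('scene','s4')
cr=c['color'][200:300,280:410,::-1]; cv2.imwrite('pics/s4c.png',cv2.resize(cr,None,fx=6,fy=6,interpolation=cv2.INTER_CUBIC))
E
```

```text
delta [-0.0029  0.0024  0.0888] turn [-0.003 -0.002  0.005] | pos [0.4415 0.1878 0.1742] t 8.12 err [ 0.0028 -0.0255 -0.0851]
[ 0.0518 -0.0072  0.0888]
```

View pics/s4c.png

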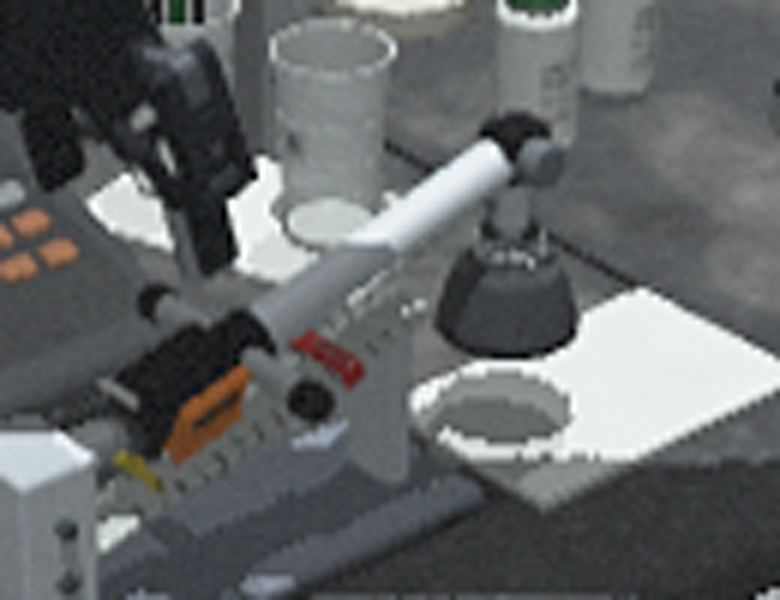

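The fingers stand above the collar, with the near fingertip at (215,260) and the lever and pointer free below. I'll descend.

Scaled: 0.087 m is 0.145, -0.003 m is -0.005, 0.005 rad is 0.0013.

Request:
move_arm(
  plan=[
    {"delta_pos": [-0.005,0.0033,0.0417],"turn": [0,0,0.0013],"fingers": 0},
    {"delta_pos": [-0.005,0.0033,0.075],"turn": [0,0,0.0013],"fingers": 0},
    {"delta_pos": [-0.005,0.0033,0.1],"turn": [0,0,0.0013],"fingers": 0},
    {"delta_pos": [-0.005,0.0033,0.1167],"turn": [0,0,0.0013],"fingers": 0},
    {"delta_pos": [-0.005,0.0033,0.1333],"turn": [0,0,0.0013],"fingers": 0},
    {"delta_pos": [-0.005,0.0033,0.145],"turn": [0,0,0.0013],"fingers": 0},
    {"delta_pos": [-0.005,0.0033,0.145],"turn": [0,0,0.0013],"fingers": 0},
  ],
)

```text
clock: 9.05
position: [0.4455, 0.1609, 0.0927]
ee_rot: [0.694, 0.708, -0.091, 0.093]
ft_force: [-0.2, 0.4, 0.0]
grip_width: 1.002
grasp_force: 0.0
```

```bash
python3 - <<'E'
from h import *
tgt(A+r*.0545-yv*.005+n*.001,15); print(rod(get_obs()['position']),get_obs()['ft_force'].round(2))
c=snap('scene','s5')
d=c;q=rod(pts(c)); im=c['color'].astype(int);R_,G,B=im[...,0],im[...,1],im[...,2]
m=(R_>1.5*G)&(G>1.5*B)&(R_>100)&(q[...,0]>0)&(q[...,0]<.12)&(abs(q[...,1])<.05); print('lever',len(q[m]),q[m].min(0),q[m].max(0))
E
```

```text
delta [ 0.0022 -0.0012  0.0021] turn [-0.001 -0.002 -0.005] | pos [0.4455 0.1609 0.0927] t 9.05 err [-0.0012  0.0016 -0.0026]
[ 0.0567 -0.0038  0.0031] [-0.19  0.35  0.04]
lever 45 [ 0.035  -0.0409 -0.0127] [ 0.0601 -0.017   0.025 ]
```

Scaled: -0.087 m is -0.145, -0.05 m is -0.0833.

Request:
move_arm(
  plan=[
    {"delta_pos": [-0.01,-0.0017,0.0033],"turn": [0,0,0],"fingers": 0},
    {"delta_pos": [-0.02,-0.0017,0.0033],"turn": [0,0,0],"fingers": 0},
    {"delta_pos": [-0.0333,-0.0017,0.0033],"turn": [0,0,0],"fingers": 0},
    {"delta_pos": [-0.05,-0.0017,0.0033],"turn": [0,0,0],"fingers": 0},
    {"delta_pos": [-0.0667,-0.0017,0.0033],"turn": [0,0,0],"fingers": 0},
    {"delta_pos": [-0.0833,-0.0017,0.0033],"turn": [0,0,0],"fingers": 0},
    {"delta_pos": [-0.1,-0.0017,0.0033],"turn": [0,0,0],"fingers": 0},
    {"delta_pos": [-0.1167,-0.0017,0.0033],"turn": [0,0,0],"fingers": 0},
    {"delta_pos": [-0.13,-0.0017,0.0033],"turn": [0,0,0],"fingers": 0},
    {"delta_pos": [-0.14,-0.0017,0.0033],"turn": [0,0,0],"fingers": 0},
    {"delta_pos": [-0.145,-0.0017,0.0033],"turn": [0,0,0],"fingers": 0},
    {"delta_pos": [-0.145,-0.0017,0.0033],"turn": [0,0,0],"fingers": 0},
  ],
)

```text
clock: 10.6
position: [0.4462, 0.0762, 0.1135]
ee_rot: [0.695, 0.708, -0.09, 0.093]
ft_force: [0.9, 1.4, 1.2]
grip_width: 0.999
grasp_force: 0.9
```

```bash
cat > m.py <<'E'
from h import *
import sys
f=sys.argv[1]; o=get_obs(); print('tcp',rod(o['position']),o['ft_force'].round(2),round(float(o['clock']),2))
c=snap('scene',f); q=rod(pts(c)); im=c['color'].astype(int);R_,G,B=im[...,0],im[...,1],im[...,2]
box=(q[...,0]>0)&(q[...,0]<.3)&(abs(q[...,1])<.05)&(q[...,2]<.04)&(q[...,2]>-.06)
for nm,m in(('yel',(R_>1.6*B)&(G>1.4*B)&(R_>60)&(G>.8*R_)),('red',(R_>1.8*G)&(R_>1.8*B)&(R_>60)),('org',(R_>1.4*G)&(G>1.4*B)&(R_>60))):
    k=m&box; v,u=np.where(k)
    if len(v): print(nm,len(v),'px',u.mean().round(1),v.mean().round(1),q[k].min(0),np.median(q[k],0),q[k].max(0))
x,y=u.mean() if len(v) else 350,0
cr=c['color'][225:285,300:380,::-1]; cv2.imwrite(f'pics/{f}c.png',cv2.resize(cr,None,fx=10,fy=10,interpolation=cv2.INTER_CUBIC))
E
python3 m.py s6
```

```text
tcp [ 0.1439 -0.0052  0.0013] [0.92 1.41 1.24] 10.6
yel 22 px 328.0 259.3 [ 0.1047 -0.0158 -0.031 ] [ 0.1075  -0.00275 -0.0191 ] [ 0.1196  0.0118 -0.008 ]
red 21 px 336.5 260.5 [ 0.1196 -0.0212 -0.0358] [ 0.1228 -0.0152 -0.0277] [ 0.1287  0.004  -0.0246]
org 88 px 338.9 250.9 [ 0.1133 -0.0385 -0.0282] [ 0.12585 -0.0261   0.0075 ] [ 0.1486 -0.0033  0.025 ]
```

View pics/s6c.png

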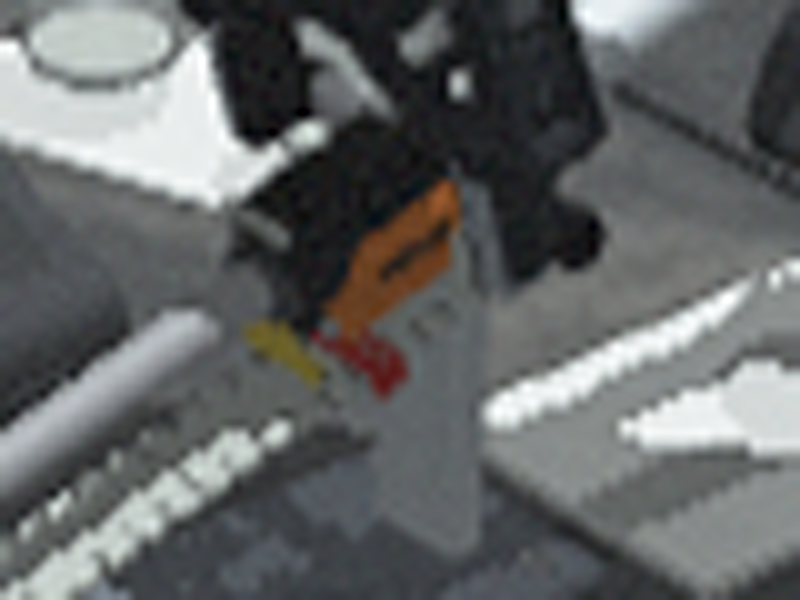

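The yellow pointer at (285,350) sits about 16 mm short of the red clip at (370,365). The lever is still open at (400,260).

Scaled: -0.013 m is -0.0217, -0.01 m is -0.0167.

Request:
move_arm(
  plan=[
    {"delta_pos": [-0.0083,0,0],"turn": [0,0,0],"fingers": 0},
    {"delta_pos": [-0.0167,0,0],"turn": [0,0,0],"fingers": 0},
    {"delta_pos": [-0.0217,0,0],"turn": [0,0,0],"fingers": 0},
    {"delta_pos": [-0.0217,0,0],"turn": [0,0,0],"fingers": 0},
  ],
)

```text
clock: 11.15
position: [0.4463, 0.0634, 0.1168]
ee_rot: [0.695, 0.708, -0.091, 0.093]
ft_force: [-1.6, 1.9, 1.3]
grip_width: 0.999
grasp_force: 2.9
```

```bash
python3 m.py s7; python3 - <<'E'
from h import *
# predicted pixels: clip 36x10 top face, index plate lower edge, at candidate x
c=ld('s7')
def px(x,y,h):
    X=c['R']@(A+x*r+y*yv+h*n)+c['t']; return [round(10*(c['fx']*X[0]/X[2]+c['cx']-300+.5)),round(10*(c['fy']*X[1]/X[2]+c['cy']-225+.5))]
for x in(.1195,.1245,.1295): print(x,px(x,-.018,-.028),px(x,.018,-.028),px(x,-.014,-.026),px(x,.014,-.026),px(x,-.014,-.016))
E
```

```text
tcp [ 0.1571 -0.0054  0.0012] [-1.59  1.86  1.29] 11.15
yel 19 px 331.8 256.4 [ 0.1164 -0.0158 -0.0233] [ 0.1196 -0.0021 -0.0183] [ 0.124   0.0079 -0.012 ]
red 18 px 337.7 259.8 [ 0.1193 -0.032  -0.0385] [ 0.12395 -0.0156  -0.02835] [0.157  0.0035 0.0131]
org 93 px 342.6 248.1 [ 0.1192 -0.0374 -0.0279] [ 0.1385 -0.029   0.0094] [0.1614 0.0074 0.0246]
0.1195 [372, 375] [276, 316] [359, 363] [285, 316] [352, 332]
0.1245 [387, 364] [291, 305] [375, 351] [300, 305] [367, 320]
0.1295 [402, 353] [306, 294] [390, 340] [315, 294] [382, 309]
```

View pics/s7c.png

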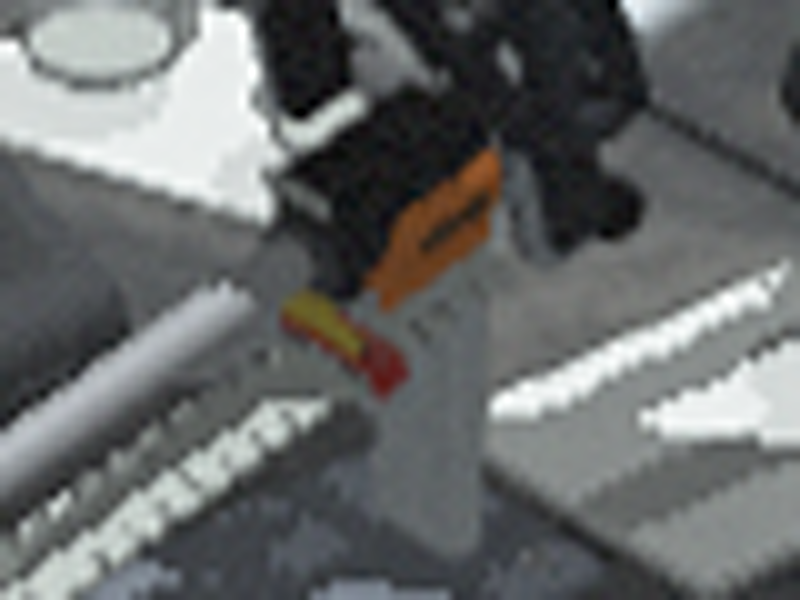

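The pointer's near lower corner is at (362,358). The clip's near end spans (365,375) to (405,355), so the pointer is about 3.5 mm short.

Request:
move_arm(
  plan=[
    {"delta_pos": [-0.0033,0,0],"turn": [0,0,0],"fingers": 0},
    {"delta_pos": [-0.0062,0,0],"turn": [0,0,0],"fingers": 0},
    {"delta_pos": [-0.0062,0,0],"turn": [0,0,0],"fingers": 0},
    {"delta_pos": [-0.0062,0,0],"turn": [0,0,0],"fingers": 0},
    {"delta_pos": [-0.0062,0,0],"turn": [0,0,0],"fingers": 0},
  ],
)

```text
clock: 11.82
position: [0.4465, 0.0603, 0.1177]
ee_rot: [0.694, 0.708, -0.09, 0.093]
ft_force: [-1.7, 1.4, 1.1]
grip_width: 0.996
grasp_force: 3.0
```

```bash
python3 m.py s8
```

```text
tcp [ 0.1604 -0.0053  0.0012] [-1.74  1.41  1.14] 11.82
yel 17 px 332.9 255.9 [ 0.1208 -0.0148 -0.0246] [ 0.1224 -0.0034 -0.0182] [ 0.1247  0.0109 -0.0119]
red 25 px 335.1 259.4 [ 0.1192 -0.0223 -0.0341] [ 0.1218 -0.0112 -0.0284] [ 0.1481  0.0196 -0.0098]
org 92 px 343.2 247.6 [ 0.1208 -0.0389 -0.0325] [ 0.1407  -0.02585  0.0058 ] [0.1664 0.0149 0.0278]
```

View pics/s8c.png

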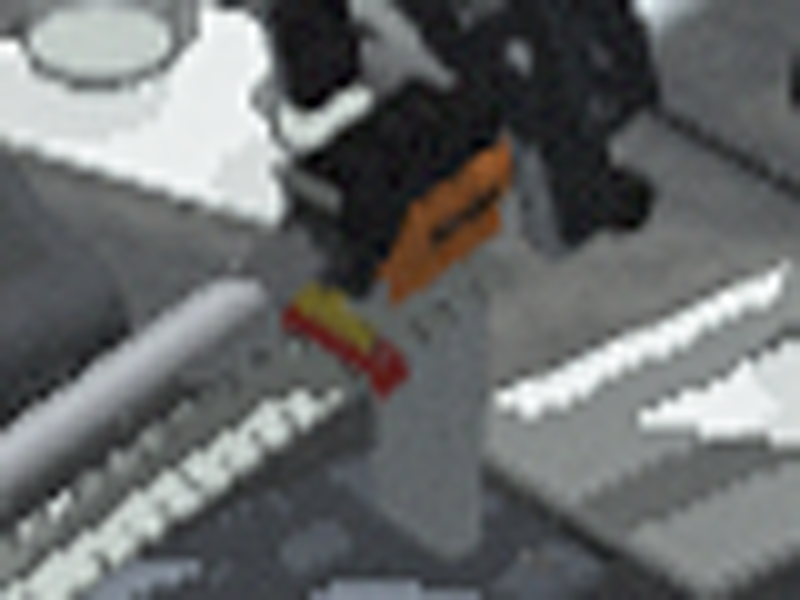

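The yellow pointer's near lower corner at (372,352) matches the predicted mid-clip pixel (375,351). I'll hold a moment and then squeeze.

Scaled: 0.002 m is 0.0033, 0.001 m is 0.0017.

Request:
move_arm(
  plan=[
    {"delta_pos": [0,0,0],"turn": [0,0,0],"fingers": 0},
    {"delta_pos": [0,0,0],"turn": [0,0,0],"fingers": 0},
    {"delta_pos": [0,0.0017,0],"turn": [0,0,0],"fingers": 0},
    {"delta_pos": [0,0.0033,0],"turn": [0,0,0],"fingers": 0.2},
    {"delta_pos": [0,0.0033,0],"turn": [0,0,0],"fingers": 0.4},
    {"delta_pos": [0,0.0033,0],"turn": [0,0,0],"fingers": 0.6},
    {"delta_pos": [0,0.0033,0],"turn": [0,0,0],"fingers": 0.8},
    {"delta_pos": [0,0.0033,0],"turn": [0,0,0],"fingers": 1.0},
    {"delta_pos": [0,0.0033,0],"turn": [0,0,0],"fingers": 1.0},
    {"delta_pos": [0,0.0033,0],"turn": [0,0,0],"fingers": 1.0},
    {"delta_pos": [0,0.0033,0],"turn": [0,0,0],"fingers": 1.0},
    {"delta_pos": [0,0.0033,0],"turn": [0,0,0],"fingers": 1.0},
  ],
  force=50,
)

```text
clock: 13.38
position: [0.45, 0.0608, 0.1185]
ee_rot: [0.694, 0.708, -0.089, 0.094]
ft_force: [4.6, 1.5, 2.4]
grip_width: 0.323
grasp_force: 49.1
```

```bash
python3 m.py s9; python3 -c "
from h import *
a=ld('s8');b=ld('s9')
for c in(a,b):
    im=c['color'].astype(int);R_,G,B=im[...,0],im[...,1],im[...,2]
    m=(R_>1.6*B)&(G>1.4*B)&(R_>60)&(G>.8*R_); v,u=np.where(m[245:270,320:345]); print('yel px',len(v),u.mean()+320,v.mean()+245)
c=snap('top','t9');q=rod(pts(c));im=c['color'].astype(int);R_,G,B=im[...,0],im[...,1],im[...,2]
m=(R_>1.8*G)&(R_>1.8*B)&(abs(q[...,1])<.05)&(q[...,0]>0)&(q[...,0]<.3)&(q[...,2]<.05)&(q[...,2]>-.05);print('top red',q[m])
"
```

```text
tcp [ 0.1602 -0.0017  0.0021] [4.58 1.45 2.37] 13.38
yel 18 px 332.9 255.7 [ 0.1211 -0.0158 -0.0251] [ 0.12305 -0.00335 -0.0185 ] [ 0.1272  0.0122 -0.0089]
red 25 px 334.8 259.2 [ 0.1185 -0.021  -0.0341] [ 0.1224 -0.0082 -0.0281] [ 0.1504  0.0137 -0.0112]
org 111 px 339.6 246.4 [ 0.1225 -0.0243 -0.0333] [ 0.1384 -0.0175  0.0065] [0.1534 0.0166 0.0375]
yel px 17 332.94117647058823 255.88235294117646
yel px 19 333.05263157894734 255.78947368421052
top red []
```

```bash
python3 -c "
from workcell import *
print(hand_in())"
```

```text
the job is handed in; nothing more can be done
None
```

I handed the job in at about 13.5 s with no verdict returned: by my measurements the red-capped bottle stands upright about 20 cm from the tile's middle, the pointer is within about 1–2 mm of the clip's middle, and the lever is shut under a 49 N grip; I viewed 11 pictures, one over the limit of 10.

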